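# Set the console ornaments back on their cork pads

## Task

The console table has been dusted: stand each of the four ornaments upright and centred on the cork pad cut to the shape and size of its foot, with the oblong and square feet turned to line up with their pads' edges. Set them down gently, knock none over, let go of all of them, and leave the books and the bowl where they are.

Things in the scene. Friction and masses are not known exactly. Their poses are not given: they have to be found in the camera images.
- arch: Loose grey ornament, an upright inverted U with flat sides, on an oblong foot plate 92 x 36 x 8 mm (x, y, z). 119 mm high overall, 0.35 kg. The arch stands in the x-z plane, spans 88 mm along x and is 26 mm thick along y; the crown at x = 0 runs from about 92 to 118 mm above the origin and can be gripped along y. Origin: centre of the underside of the foot; z up.
- vase: Loose terracotta-coloured bud vase, solid, round about z: foot 48 mm across, belly 64 mm across at 30 mm height, narrowing from 50 to 80 mm height into a straight neck 24 mm across (80 to 120 mm height), lip 26 mm across at the top, 128 mm high, 0.25 kg. Origin: centre of the underside; z up.
- jar: Loose dark wooden trinket jar with its lid (one piece, the lid does not come off), round about z: foot and body 78 mm across, 46 mm high, and on top a paler cylindrical knob 24 mm across from 46 to 85 mm height. 0.3 kg. Origin: centre of the underside; z up.
- candlestick: Loose dark metal candlestick: square foot 64 x 64 x 12 mm with edges along x and y, a square stem 24 x 24 mm (faces square to x and y) from 12 to 102 mm height, and a round cup 24 mm across from 102 to 114 mm height. 0.35 kg. Origin: centre of the underside of the foot; z up.
- pad_oblong: Fixed oblong cork pad, 112 x 56 x 4 mm, long side along its x. The arch belongs on it (long side of the foot along the long side of the pad, either way round). Origin: centre of the underside, at table height; its top is 4 mm higher.
- pad_round_small: Fixed small round cork pad, 68 mm across, 4 mm thick. The vase belongs on it. Origin: centre of the underside, at table height.
- pad_round_large: Fixed large round cork pad, 98 mm across, 4 mm thick. The jar belongs on it. Origin: centre of the underside, at table height.
- pad_square: Fixed square cork pad, 84 x 84 x 4 mm, edges along its x and y. The candlestick belongs on it, edges parallel (any of the four ways round). Origin: centre of the underside, at table height.
- books: Bystander: loose stack of three dark books lying flat, about 105 x 150 mm, 54 mm high, towards the far side on the robot's left. Origin: centre of the underside. Leave it alone.
- bowl: Bystander: loose open grey bowl, 100 mm across the rim, 45 mm high, towards the far side on the robot's right. Origin: centre of the underside. Leave it alone.

How it is judged (in metres and radians):
At the end, for the whole second after the job is handed in: Each ornament stands upright (within 0.1 rad) and at rest on the top of its own pad, its centre within 12 mm of the pad's centre; the arch's long side is within 0.2 rad of the oblong pad's, and the candlestick's foot is within 0.2 rad of square with its pad (horizontal distance between arch and pad_oblong below 0.012 m and z of arch in the frame of pad_oblong between 0.002 and 0.008 m and angle between each of arch, vase, jar, candlestick's own z axis and vertical below 0.1 rad and linear speed of each of arch, vase, jar, candlestick below 0.02 m/s and angular speed of each of arch, vase, jar, candlestick below 0.2 rad/s and horizontal distance between vase and pad_round_small below 0.012 m and z of vase in the frame of pad_round_small between 0.002 and 0.008 m and horizontal distance between jar and pad_round_large below 0.012 m and z of jar in the frame of pad_round_large between 0.002 and 0.008 m and horizontal distance between candlestick and pad_square below 0.012 m and z of candlestick in the frame of pad_square between 0.002 and 0.008 m and angle between the x axis of arch and the x axis of pad_oblong, either way round below 0.2 rad and (angle between the x axis of candlestick and the x axis of pad_square, either way round below 0.2 rad or angle between the x axis of candlestick and the y axis of pad_square, either way round below 0.2 rad)); the robot touches nothing.
It fails at once if an ornament is dropped (moves faster than 0.5 m/s, a fall of about 13 mm, with no finger touching it) ((contact force between the fingers and arch below 0.05 N and linear speed of arch above 0.5 m/s) or (contact force between the fingers and vase below 0.05 N and linear speed of vase above 0.5 m/s) or (contact force between the fingers and jar below 0.05 N and linear speed of jar above 0.5 m/s) or (contact force between the fingers and candlestick below 0.05 N and linear speed of candlestick above 0.5 m/s)).
It fails at once if an ornament is slammed onto its pad (more than 150 N between them) (contact force between arch and pad_oblong above 150 N or contact force between vase and pad_round_small above 150 N or contact force between jar and pad_round_large above 150 N or contact force between candlestick and pad_square above 150 N).
It fails at once if an ornament is tipped by more than 0.6 rad or knocked over (angle between any of arch, vase, jar, candlestick's own z axis and vertical above 0.6 rad).
It fails at once if the books or the bowl are moved by more than 20 mm (distance of any of books, bowl from where it was at the start of the episode above 0.02 m).
It also fails if it takes over 106 s, if anything falls off the work surface, if the arm or the gripper's body presses on something with over 40 N, if the wrist force passes 120 N, or if a joint passes its speed limit or range.

## Robot

A 6-joint arm with a two-finger parallel gripper is mounted at the origin on the work surface. World frame = base frame: x ahead of the robot, y to its left, z up, the work surface at z = 0. Lengths are in m, angles in degrees, forces in N, time in s.
With the tool pointing down it reaches from about 0.35 to 0.875 m from the base axis. Payload 15.5 kg.
Tool frame: the origin (TCP) lies on the centre line of the jaws, within the pads' length; the fingertips stand 25 mm ahead of it and the grasp point (between the pads) lies 6 mm ahead of it; z points along the fingers, y is the line along which they close (so a half turn about z gives the same grasp; the last joint's range is limited). The gripper opens to 85 mm and grips with 20 to 120 N. Pads are 22 mm wide; open, the fingers measure 114 mm over their backs; the gripper's body (76 mm by 85 mm) begins 54 mm behind the grasp point. The pads swing forward as they close: fully open they stand 13 mm farther back than shut.
Start: joints at [-72.794, 28.281, 77.091, -0, 74.628, -5.472], TCP at [0.241, -0.577, 0.234] pointing down, gripper open.
Joint ranges: [-166.48, 166.48], [-47.26, 123.95], [12.59, 153.08], [-70.14, 250.14], [6.76, 159.57], [-176.63, 176.63]. Speed limits (degrees/s): [108.29, 108.29, 147.25, 172.46, 172.46, 172.46].

## Interface

Orientations are given as [roll, pitch, yaw] about the fixed x, y, z axes, in that order (R = Rz(yaw) Ry(pitch) Rx(roll)).
In Python, from rig import robot gives the robot as it stands.
- The arm moves only by the tool servo_tool, never from a script. Its argument "deltas" is one flat list of numbers, 7 for each row, row after row: the turn, a rotation vector about the tool's x, y, z in a scale on which 1.0 is pi rad, then the shift along the tool's x, y, z in normalised numbers (1 is 100 cm), then the opening, from 0 (shut) to 1 (fully open). In form: [wx, wy, wz, dx, dy, dz, fingers, wx, wy, wz, dx, dy, dz, fingers, ...]. A call has 1 to 12 rows; each row is the pose to reach, as a shift and turn from the pose commanded when the call began, along the tool's axes at that moment; what a row does not reach only later rows make up. A row lasts 1/10 s, in which the tool goes at most 50 mm and 8.59 degrees, less where a joint would pass 70% of its speed; a pose out of reach is approached as far as the arm can. Shift and turn numbers lie between -1 and 1, and a call with a number outside is refused. A call with a gripper value outside its range is refused whole. The fingers move at their own pace and stop on an object; "grip_force" is the grip in N (left out, the last holds). Time passes only in rows, so rows that repeat a pose let the fingers close. It gives the time, the measured TCP pose, the force, the opening and the grip force at its end, in the units of the state.
- robot.observe(): the state, without advancing time (a new reading comes with each control period).
- robot.read_camera(name): name is "side" or "top"; returns (picture, depth): 384x512x3 uint8, red, green, blue; 384x512 float32, m along the optical axis (not along the pixel's ray), 0 where there is no reading.
- robot.camera_info(name): a dict with "intrinsics" (3x3 intrinsics, pixels), "origin" and "rotation" of the camera in the world. Camera axes: x right, y down, z forward; pixel columns grow to the right and rows downward; lengths in m; the calibration is good to about 2 mm. A picture is of the moment at which its call begins. camera_info takes no time and is no camera call.
- robot.sign_off(): hands the job in; it is judged then, once.
The state is a dict: "time_s": time; "q": joint angles; "qvel": joint speeds; "joint_efforts": joint torques, N m; "eef_pos": TCP position; "ee_rot": TCP orientation; "contact_force": force on the tool from outside, world axes, zero at the start; "torque": the same for the moment, N m; "opening": finger opening in m; "grip_force": force on a finger pad.
Only numpy, scipy, OpenCV 4.12 (cv2) and the standard library are available. Lean on these libraries where they do the work, as an engineer would, in place of code of your own. Each camera call takes 0.05 s, during which the arm holds its last target. There are 200 camera calls.

## Working session

There is one attempt and no reset: what is moved stays moved. The work goes in short steps, Python scripts to look and compute and a tool call to move; the robot and the scene stay as the last step left them, time stands still between calls to the robot, and variables do not carry over. Pictures are saved under pics/ and viewed, at most 14 in all, crops included, and the job is handed in when it is done.

Besides the shell and the picture viewer there is one more tool, called after "Emit:" by a JSON object that holds its "fn" and its "kwargs". servo_tool: Moves the arm, as the interface text tells. Its arguments: {"type":"object","properties":{"deltas":{"type":"array"},"grip_force":{"type":"number"}},"required":["deltas"]}

```bash
ls; mkdir -p pics; python3 - <<'E'
from rig import robot
import cv2,numpy as np
s=robot.observe(); print(s)
for n in("top","side"):
    im,d=robot.read_camera(n); cv2.imwrite(f"pics/{n}0.png",im[:,:,::-1]); np.savez(f"{n}0.npz",im=im,d=d)
    print(n,robot.camera_info(n))
E
```

```text
pics
{'time_s': 0.0, 'q': array([-7.27948777e+01,  2.83136933e+01,  7.71268469e+01,  2.99412591e-04,
        7.46264116e+01, -5.47350781e+00]), 'qvel': array([-0.03494228, -0.0365831 ,  0.13778952,  0.10975901, -0.04220631,
        0.02925519]), 'joint_efforts': array([-4.84444536e-03, -8.82175684e+01, -3.83863342e+01, -5.80251981e-04,
        1.02022578e-02,  1.74590139e-05]), 'eef_pos': array([ 0.24086168, -0.57635457,  0.23331484]), 'ee_rot': array([-1.79933381e+02, -6.67352232e-03,  2.26785467e+01]), 'contact_force': array([-0.54707257,  0.83442657, -0.40240794]), 'torque': array([-0.0381814 ,  0.04353269, -0.0120191 ]), 'grip_force': 0.0, 'opening': 0.08542603764446627}
top {'intrinsics': array([[368.15034909,   0.        , 255.89294461],
       [  0.        , 368.15034909, 194.77241097],
       [  0.        ,   0.        ,   1.        ]]), 'origin': array([ 0.48780771, -0.01597379,  1.15259847]), 'rotation': array([-175.88729576,    1.21863226,  -89.05082394])}
side {'intrinsics': array([[415.49412736,   0.        , 258.08476701],
       [  0.        , 415.49412736, 191.42526706],
       [  0.        ,   0.        ,   1.        ]]), 'origin': array([0.07886198, 0.68590176, 0.99372354]), 'rotation': array([-138.49584769,   -1.0336834 , -144.18951451])}
```

View pics/top0.png

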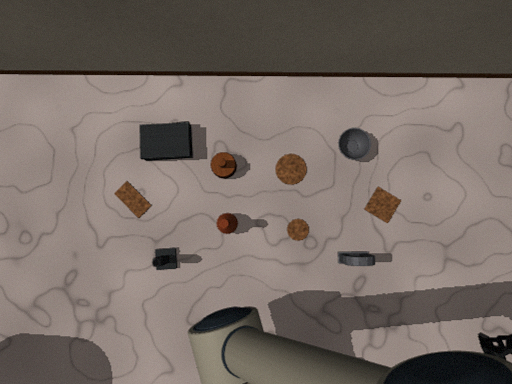

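View pics/side0.png

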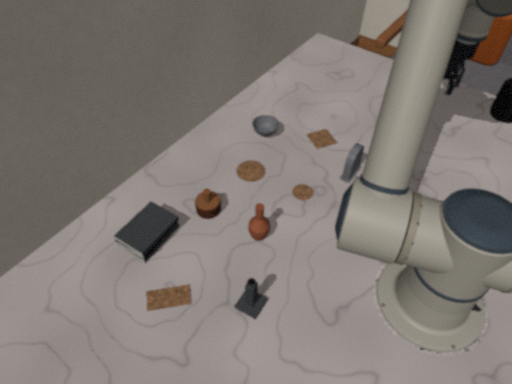

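The top view shows the oblong pad (132,199), large round pad (291,169), small round pad (298,229) and square pad (382,204). The jar is at (224,165), vase (227,223), candlestick (165,259), arch (356,258), books (165,141) and bowl (354,144). The side view shows all of them unobstructed, with the arch partly near the arm.

```bash
cat > h.py <<'E'
import numpy as np,cv2
from scipy.spatial.transform import Rotation as R
from rig import robot
def cam(n):
    c=robot.camera_info(n); return c["intrinsics"],c["origin"],R.from_euler("xyz",c["rotation"],degrees=True).as_matrix()
def cloud(n,d):
    K,o,M=cam(n); v,u=np.indices(d.shape)
    return np.stack([(u-K[0,2])/K[0,0]*d,(v-K[1,2])/K[1,1]*d,d],-1)@M.T+o
def ray(n,uv,z):
    K,o,M=cam(n); uv=np.atleast_2d(uv).astype(float)
    r=np.c_[(uv-K[:2,2])/K[0,0],np.ones(len(uv))]@M.T
    return (o+r*((z-o[2])/r[:,2])[:,None])[:,:2]
def rect(p):
    (c,s,a)=cv2.minAreaRect((p*1000).astype(np.float32)); a=a if s[0]>=s[1] else a+90
    return np.round(c,1),np.round(sorted(s),1),round((a+90)%180-90,1)
def objs(n,d,zl,zh,box):
    P=cloud(n,d); x0,x1,y0,y1=box
    return P[(d>0)&(P[...,2]>zl)&(P[...,2]<zh)&(P[...,0]>x0)&(P[...,0]<x1)&(P[...,1]>y0)&(P[...,1]<y1)]
E
cat > m.py <<'E'
from h import *
for n in("top","side"):
    f=np.load(n+"0.npz"); im,d=f["im"],f["d"]; P=cloud(n,d)
    t=P[(d>0)&(abs(P[...,2])<.03)&(P[...,0]>.3)&(P[...,0]<.8)]; print(n,"table z",np.median(t[:,2]),t[:,2].std())
    hsv=cv2.cvtColor(im,cv2.COLOR_RGB2HSV)
    m=((hsv[...,0]>5)&(hsv[...,0]<20)&(hsv[...,1]>90)&(P[...,2]<.02)&(P[...,0]>.2)).astype(np.uint8)
    m=cv2.morphologyEx(m,cv2.MORPH_CLOSE,np.ones((3,3)))
    for c in cv2.findContours(m,cv2.RETR_EXTERNAL,cv2.CHAIN_APPROX_NONE)[0]:
        if cv2.contourArea(c)>120:
            px=c[:,0]; print(" pad px",px.mean(0).round(),*rect(ray(n,px,.004)))
    B=((P[...,2]>.02)&(P[...,2]<.16)&(d>0)&(P[...,0]>.25)&(P[...,0]<.85)&(abs(P[...,1])<.5)).astype(np.uint8)
    k,l,st,ce=cv2.connectedComponentsWithStats(B)
    for i in range(1,k):
        if st[i,4]<40: continue
        Q=P[l==i]; h=np.percentile(Q[:,2],98); T=Q[Q[:,2]>h-.012]
        print(" obj px",ce[i].round(),"n",st[i,4],"h",h.round(4),"all",*rect(Q[:,:2]),"top",*rect(T[:,:2]),(T[:,:2].mean(0)*1000).round(1))
E
python3 m.py
```

```text
top table z 0.0016808613453878074 0.002845630728998616
 pad px [298. 229.] [ 464.9 -121.7] [63.7 65.3] 45.7
 pad px [382. 204.] [ 545.7 -382.7] [83.1 83.3] -30.7
 pad px [133. 199.] [550.9 398.3] [ 55.4 111.2] 46.7
 pad px [291. 169.] [652.6 -98. ] [94.  94.8] -25.9
 pad px [256.  73.] [960.2  30.4] [  14.6 1639.1] -90.0
 obj px [165. 140.] n 1805 h 0.0598 all [732.7 292.6] [114.7 153.5] -85.5 top [730.1 292.9] [107.  152.8] -86.5 [729.3 291.4]
 obj px [355. 142.] n 464 h 0.0494 all [ 726.9 -285.5] [95.6 96.9] 89.8 top [ 726.9 -285.5] [95.6 96.9] 89.8 [ 732.5 -290.7]
 obj px [223. 164.] n 525 h 0.0878 all [659.2 112.8] [75.4 76.9] -88.7 top [659.7 112.7] [20.7 22. ] 45.7 [659.4 112.4]
 obj px [226. 223.] n 347 h 0.1315 all [481.3  96. ] [59.4 61.1] -45.0 top [481.1  97. ] [22.1 22.7] -89.1 [481.5  96.9]
 obj px [357. 259.] n 390 h 0.1216 all [ 383.5 -287.3] [26.5 85.7] -88.4 top [ 383.8 -289.9] [25.5 58.9] -88.5 [ 383.9 -288. ]
 obj px [160. 260.] n 155 h 0.1185 all [369.2 285.6] [24.2 24.2] -84.0 top [368.8 285.3] [20.6 22.5] -0.0 [369.3 284.9]
side table z -0.000212127735529144 0.0
[... 383 characters left out ...]
 [ 726.3 -286. ] [95.1 98.8] -38.9 top [ 726.4 -286.2] [96.4 97.3] -45.0 [ 730.4 -293.2]
 obj px [353. 159.] n 411 h 0.1185 all [ 379.7 -287.9] [27.  91.5] 90.0 top [ 380.  -287.3] [25.5 59.4] -88.8 [ 379.2 -283.1]
 obj px [208. 202.] n 536 h 0.0857 all [654.8 115.3] [73.4 76.5] 48.0 top [657.5 112.4] [22.6 22.7] -20.5 [656.3 114.4]
 obj px [146. 229.] n 1999 h 0.0572 all [727.3 292.8] [108.1 155.5] -86.3 top [727.3 291.7] [108.1 153.2] -86.3 [724.6 295.5]
 obj px [259. 223.] n 517 h 0.1292 all [476.  100.5] [52.5 61.4] 30.2 top [478.7  97.3] [23.5 24. ] -85.4 [478.   97.7]
 obj px [251. 291.] n 311 h 0.116 all [366.3 286.2] [25.2 26.2] -86.5 top [367.  286.4] [21.7 22.5] -49.6 [366.  287.8]
```

```bash
cat >> h.py <<'E'
def go(x,y,z,yaw):
    "tool-frame goal: wz rad, shift cm, from measured pose"
    s=robot.observe(); e=s["eef_pos"]; p=np.radians(s["ee_rot"][2]); d=np.array([x,y,z])-e
    w=-np.radians((yaw-s["ee_rot"][2]+180)%360-180)
    D=np.array([np.cos(p)*d[0]+np.sin(p)*d[1],np.sin(p)*d[0]-np.cos(p)*d[1],-d[2]])*100
    n=int(np.ceil(max(np.linalg.norm(D)/4,abs(w)/.14)))
    print("t",round(s["time_s"],2),"wz",w.round(3),"d cm",D.round(2),"rows",n,"q6 goal",round(np.degrees(np.arctan2(y,x))+90-yaw))
E
python3 - <<'E'
from h import *
for n in("top","side"):
    d=np.load(n+"0.npz")["d"]
    Q=objs(n,d,.007,.03,(.31,.43,.23,.345)); print(len(Q),rect(Q[:,:2]))
go(.382,-.288,.2,91)
E
```

```text
323 (array([371.1, 286.6]), array([ 97.8, 102. ]), 87.6)
428 (array([366.9, 286.1]), array([63.8, 65.6]), -84.7)
t 0.1 wz -1.192 d cm [ 24.14 -21.16   3.33] rows 9 q6 goal -38
```

The manual's scale: shifts go in shares of 100 cm and turns go in shares of pi rad. Converting my numbers, 24.14 cm / 100 = 0.2414, -21.16 cm / 100 = -0.2116, -1.192 rad / 3.1416 = -0.3794.

Emit:
{"fn": "servo_tool", "kwargs": {"deltas": [0,0,-0.3794,0.2414,-0.2116,0.033,1,0,0,-0.3794,0.2414,-0.2116,0.033,1,0,0,-0.3794,0.2414,-0.2116,0.033,1,0,0,-0.3794,0.2414,-0.2116,0.033,1,0,0,-0.3794,0.2414,-0.2116,0.033,1,0,0,-0.3794,0.2414,-0.2116,0.033,1,0,0,-0.3794,0.2414,-0.2116,0.033,1,0,0,-0.3794,0.2414,-0.2116,0.033,1,0,0,-0.3794,0.2414,-0.2116,0.033,1,0,0,-0.3794,0.2414,-0.2116,0.033,1,0,0,-0.3794,0.2414,-0.2116,0.033,1,0,0,-0.3794,0.2414,-0.2116,0.033,1], "grip_force": 35}}

```text
time_s: 1.3
eef_pos: [0.3819, -0.2888, 0.2009]
ee_rot: [-180.0, -0.0, 90.8]
contact_force: [0.1, -0.1, -0.1]
opening: 0.0852
grip_force: 0.0
```

Scaled: 9 cm / 100 = 0.09, 8 cm / 100 = 0.08.

Emit:
{"fn": "servo_tool", "kwargs": {"deltas": [0,0,0,0,0,0.03,0.7,0,0,0,0,0,0.06,0.6,0,0,0,0,0,0.08,0.5,0,0,0,0,0,0.09,0.45,0,0,0,0,0,0.09,0.4,0,0,0,0,0,0.09,0.35,0,0,0,0,0,0.09,0.3,0,0,0,0,0,0.09,0.25,0,0,0,0,0,0.09,0.2,0,0,0,0,0,0.09,0.15,0,0,0,0,0,0.09,0.1,0,0,0,0,0,0.09,0.1], "grip_force": 35}}

```text
time_s: 2.5
eef_pos: [0.3825, -0.2889, 0.1119]
ee_rot: [179.9, 0.1, 91.0]
contact_force: [-1.3, 0.8, 8.0]
opening: 0.025
grip_force: 34.6
```

Scaled: -14 cm / 100 = -0.14, -13.5 cm / 100 = -0.135.

Emit:
{"fn": "servo_tool", "kwargs": {"deltas": [0,0,0,0,0,0,0,0,0,0,0,0,-0.003,0,0,0,0,0,0,-0.01,0,0,0,0,0,0,-0.02,0,0,0,0,0,0,-0.04,0,0,0,0,0,0,-0.06,0,0,0,0,0,0,-0.08,0,0,0,0,0,0,-0.1,0,0,0,0,0,0,-0.12,0,0,0,0,0,0,-0.135,0,0,0,0,0,0,-0.14,0,0,0,0,0,0,-0.14,0], "grip_force": 60}}

```text
time_s: 3.7
eef_pos: [0.3823, -0.2885, 0.2516]
ee_rot: [179.9, 0.1, 91.0]
contact_force: [0.2, 0.3, -4.6]
opening: 0.024
grip_force: 59.5
```

```bash
python3 - <<'E'
from h import *
for n in("top","side"):
    im,d=robot.read_camera(n); cv2.imwrite(f"pics/{n}1.png",im[:,:,::-1])
go(.5505,.399,.252,46.6)
E
```

```text
t 3.8 wz 0.774 d cm [68.41 18.03 -0.16] rows 18 q6 goal 79
```

View pics/side1.png

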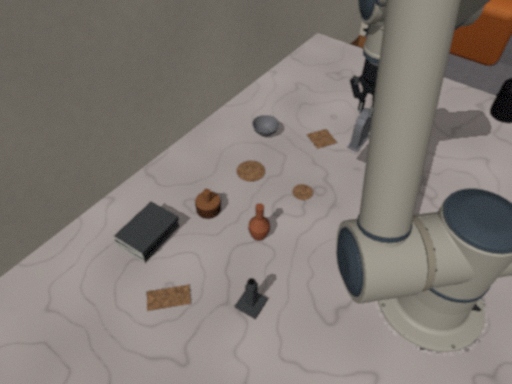

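Scaled: 34.8 cm / 100 = 0.348, 33.4 cm / 100 = 0.334, 0.378 rad / 3.1416 = 0.1203.

Emit:
{"fn": "servo_tool", "kwargs": {"deltas": [0,0,0.0035,0.0097,0.0026,0,0,0,0,0.0105,0.029,0.0077,0,0,0,0,0.0226,0.063,0.0166,0,0,0,0,0.0366,0.1015,0.027,0,0,0,0,0.0522,0.145,0.038,0,0,0,0,0.0681,0.189,0.05,0,0,0,0,0.0837,0.232,0.061,0,0,0,0,0.0977,0.271,0.071,0,0,0,0,0.1114,0.309,0.082,0,0,0,0,0.1203,0.334,0.088,0,0,0,0,0.1241,0.348,0.092,0,0,0,0,0.1254,0.348,0.092,0,0]}}

```text
time_s: 5.0
eef_pos: [0.4678, 0.0633, 0.2502]
ee_rot: [-179.9, -0.0, 68.5]
contact_force: [-0.1, -0.5, -3.9]
opening: 0.024
grip_force: 59.5
```

```bash
python3 -c "
from h import *
go(.5505,.399,.252,46.6)"
```

```text
t 5.0 wz 0.382 d cm [34.26 -4.62 -0.18] rows 9 q6 goal 79
```

Scaled: 34.26 cm / 100 = 0.3426, -4.62 cm / 100 = -0.0462, 0.382 rad / 3.1416 = 0.1216.

Emit:
{"fn": "servo_tool", "kwargs": {"deltas": [0,0,0.0035,0.01,-0.0014,0,0,0,0,0.0108,0.031,-0.0042,0,0,0,0,0.0232,0.065,-0.0088,0,0,0,0,0.0376,0.106,-0.0143,0,0,0,0,0.0535,0.151,-0.0203,0,0,0,0,0.0694,0.195,-0.0263,0,0,0,0,0.085,0.24,-0.0323,0,0,0,0,0.0996,0.281,-0.0379,0,0,0,0,0.1108,0.312,-0.042,0,0,0,0,0.1181,0.332,-0.0448,0,0,0,0,0.1216,0.3426,-0.0462,0,0,0,0,0.1216,0.3426,-0.0462,0,0]}}

```text
time_s: 6.2
eef_pos: [0.5511, 0.3971, 0.25]
ee_rot: [-180.0, 0.1, 46.5]
contact_force: [-0.8, -0.1, -3.6]
opening: 0.0241
grip_force: 59.5
```

```bash
python3 - <<'E'
from h import *
go(.5505,.399,.252,46.6)
for n in("top","side"):
    im,d=robot.read_camera(n); cv2.imwrite(f"pics/{n}2.png",im[130:,:230 if n=="top" else 330,::-1])
    for a,b in((.139,.15),(.15,.2),(.2,.26)):
        Q=objs(n,d,a,b,(.49,.61,.33,.47)); 
        if len(Q)>15: print(n,a,len(Q),*rect(Q[:,:2]))
E
```

```text
t 6.2 wz -0.001 d cm [ 0.09 -0.18 -0.2 ] rows 1 q6 goal 79
top 0.139 164 [552.3 394.8] [34.3 92.9] 43.5
top 0.15 152 [548.4 394.5] [29.9 84.4] 49.7
top 0.2 332 [542.3 385.5] [43.6 64.5] 64.2
side 0.139 338 [547.  395.1] [38.4 90.6] 46.7
side 0.15 323 [545.7 397. ] [24.  87.9] 47.8
side 0.2 591 [544.9 398.3] [40.7 88.9] 48.9
```

View pics/side2.png

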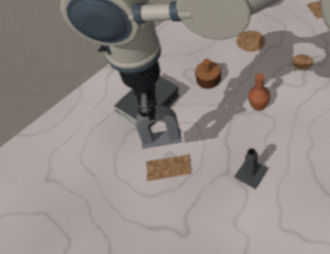

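The side view shows the arch held level above the oblong pad, well clear of the books.

Scaled: 13.35 cm / 100 = 0.1335, 0.28 cm / 100 = 0.0028.

Emit:
{"fn": "servo_tool", "kwargs": {"deltas": [0,0,0,0.0015,-0.001,0.01,0,0,0,0,0.0028,-0.0021,0.03,0,0,0,0,0.0028,-0.0021,0.05,0,0,0,0,0.0028,-0.0021,0.07,0,0,0,0,0.0028,-0.0021,0.09,0,0,0,0,0.0028,-0.0021,0.11,0,0,0,0,0.0028,-0.0021,0.123,0,0,0,0,0.0028,-0.0021,0.128,0,0,0,0,0.0028,-0.0021,0.131,0,0,0,0,0.0028,-0.0021,0.1325,0,0,0,0,0.0028,-0.0021,0.1335,0,0,0,0,0.0028,-0.0021,0.1335,0]}}

```text
time_s: 7.5
eef_pos: [0.552, 0.4003, 0.1179]
ee_rot: [180.0, -0.0, 46.5]
contact_force: [0.6, -0.3, -3.5]
opening: 0.024
grip_force: 59.5
```

Scaled: 0.2 cm / 100 = 0.002, 0.15 cm / 100 = 0.0015.

Emit:
{"fn": "servo_tool", "kwargs": {"deltas": [0,0,0,0,0,0.001,0,0,0,0,0,0,0.0015,0,0,0,0,0,0,0.002,0,0,0,0,0,0,0.002,0]}}

```text
time_s: 7.9
eef_pos: [0.552, 0.4004, 0.1161]
ee_rot: [180.0, -0.1, 46.5]
contact_force: [-1.2, 0.7, 5.1]
opening: 0.0238
grip_force: 60.4
```

Scaled: -13 cm / 100 = -0.13, -12 cm / 100 = -0.12.

Emit:
{"fn": "servo_tool", "kwargs": {"deltas": [0,0,0,0,0,0,0.3,0,0,0,0,0,0,0.4,0,0,0,0,0,0,0.5,0,0,0,0,0,0,0.6,0,0,0,0,0,0,0.7,0,0,0,0,0,-0.01,0.7,0,0,0,0,0,-0.03,0.7,0,0,0,0,0,-0.06,0.8,0,0,0,0,0,-0.09,0.8,0,0,0,0,0,-0.12,0.8,0,0,0,0,0,-0.13,0.8,0,0,0,0,0,-0.13,0.8], "grip_force": 35}}

```text
time_s: 9.1
eef_pos: [0.5524, 0.4005, 0.2475]
ee_rot: [179.9, -0.2, 46.5]
contact_force: [0.2, -0.7, -1.0]
opening: 0.0682
grip_force: 0.0
```

```bash
python3 -c "
from h import *
go(.3675,.286,.2,5); go(.3675,.286,.2,95); print(robot.observe()['q'])"
```

```text
t 9.1 wz 0.725 d cm [-21.03  -5.53   4.75] rows 6 q6 goal 123
t 9.1 wz -0.846 d cm [-21.03  -5.53   4.75] rows 7 q6 goal 33
[ 3.09347467e+01  3.23483592e+01  6.72806033e+01 -1.55691590e-05
  8.01788080e+01  7.44213505e+01]
```

Scaled: -21.03 cm / 100 = -0.2103, -5.53 cm / 100 = -0.0553, -0.846 rad / 3.1416 = -0.2693.

Emit:
{"fn": "servo_tool", "kwargs": {"deltas": [0,0,-0.0382,-0.03,-0.008,0.005,0.8,0,0,-0.0828,-0.065,-0.017,0.014,0.8,0,0,-0.1273,-0.1,-0.026,0.022,0.8,0,0,-0.1687,-0.135,-0.035,0.03,0.8,0,0,-0.2133,-0.17,-0.045,0.04,0.8,0,0,-0.2546,-0.2,-0.053,0.047,0.8,0,0,-0.2693,-0.2103,-0.0553,0.0475,0.8,0,0,-0.2693,-0.2103,-0.0553,0.0475,0.8,0,0,-0.2693,-0.2103,-0.0553,0.0475,0.8]}}

```text
time_s: 10.0
eef_pos: [0.3673, 0.2859, 0.1976]
ee_rot: [-180.0, 0.0, 94.9]
contact_force: [0.3, 0.7, -0.7]
opening: 0.0682
grip_force: 0.0
```

```bash
python3 - <<'E'
from h import *
for n in("top","side"):
    im,d=robot.read_camera(n); cv2.imwrite(f"pics/{n}3.png",im[:,:,::-1])
    Q=objs(n,d,.02,.13,(.47,.63,.31,.48)); print(n,len(Q),*rect(Q[:,:2]), np.percentile(Q[:,2],98))
    Q=objs(n,d,.007,.13,(.47,.63,.31,.48)); print(n,len(Q),*rect(Q[:,:2]))
    Q=objs(n,d,.06,.13,(.3,.43,.22,.35)); print(n,len(Q),*rect(Q[:,:2]),Q.mean(0))
go(.3675,.286,.094,95)
E
```

```text
top 458 [549.6 399.2] [27.2 86.6] 47.3 0.12511692212930198
top 651 [541.5 386.8] [124.9 129.6] 81.4
top 118 [369.1 285.8] [23.9 24.4] 5.2 [0.37087429 0.28211005 0.10176655]
side 819 [548.4 400.1] [28.5 88.4] 46.8 0.12276206778733761
side 1126 [546.  401.6] [ 46.4 109. ] 43.0
side 218 [366.9 286.6] [25.3 25.5] -82.5 [0.36383161 0.29083945 0.09533071]
t 10.1 wz -0.002 d cm [-1.000e-02 -3.000e-02  1.037e+01] rows 3 q6 goal 33
```

View pics/side3.png

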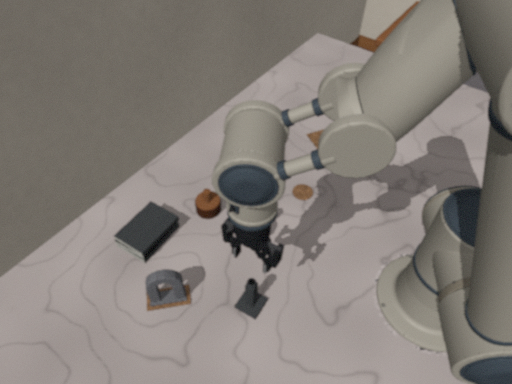

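The arch stands upright on its pad, around pixel (168,288), within 2 mm. The gripper is above the candlestick at (251,290).

Scaled: 10.2 cm / 100 = 0.102, 9.7 cm / 100 = 0.097.

Emit:
{"fn": "servo_tool", "kwargs": {"deltas": [0,0,0,0,0,0.02,0.8,0,0,0,0,0,0.05,0.7,0,0,0,0,0,0.08,0.6,0,0,0,0,0,0.097,0.5,0,0,0,0,0,0.102,0.4,0,0,0,0,0,0.102,0.35,0,0,0,0,0,0.102,0.3,0,0,0,0,0,0.102,0.25,0,0,0,0,0,0.102,0.2,0,0,0,0,0,0.102,0.15,0,0,0,0,0,0.102,0.1,0,0,0,0,0,0.102,0.1], "grip_force": 35}}

```text
time_s: 11.3
eef_pos: [0.3678, 0.2861, 0.0967]
ee_rot: [179.9, -0.1, 95.0]
contact_force: [2.3, -0.7, 8.5]
opening: 0.023
grip_force: 35.8
```

Scaled: -14.4 cm / 100 = -0.144, -13.5 cm / 100 = -0.135.

Emit:
{"fn": "servo_tool", "kwargs": {"deltas": [0,0,0,0,0,0,0,0,0,0,0,0,-0.003,0,0,0,0,0,0,-0.01,0,0,0,0,0,0,-0.02,0,0,0,0,0,0,-0.04,0,0,0,0,0,0,-0.06,0,0,0,0,0,0,-0.08,0,0,0,0,0,0,-0.1,0,0,0,0,0,0,-0.12,0,0,0,0,0,0,-0.135,0,0,0,0,0,0,-0.144,0,0,0,0,0,0,-0.144,0], "grip_force": 60}}

```text
time_s: 12.5
eef_pos: [0.3672, 0.2858, 0.2411]
ee_rot: [179.9, -0.0, 95.0]
contact_force: [0.1, 0.2, -4.9]
opening: 0.0223
grip_force: 59.5
```

```bash
python3 -c "
from h import *
go(.5453,-.3815,.24,59.3)"
```

```text
t 12.5 wz 0.623 d cm [-68.03  11.94   0.11] rows 18 q6 goal -4
```

Scaled: -34 cm / 100 = -0.34, -33 cm / 100 = -0.33, 0.31 rad / 3.1416 = 0.0987.

Emit:
{"fn": "servo_tool", "kwargs": {"deltas": [0,0,0.0029,-0.01,0.0018,0,0,0,0,0.0089,-0.031,0.0054,0,0,0,0,0.0188,-0.065,0.0114,0,0,0,0,0.0306,-0.105,0.0186,0,0,0,0,0.0433,-0.15,0.0264,0,0,0,0,0.0563,-0.194,0.0342,0,0,0,0,0.0691,-0.238,0.042,0,0,0,0,0.0809,-0.279,0.0492,0,0,0,0,0.0898,-0.309,0.0546,0,0,0,0,0.0955,-0.33,0.0582,0,0,0,0,0.0987,-0.34,0.06,0,0,0,0,0.0987,-0.34,0.06,0,0]}}

```text
time_s: 13.7
eef_pos: [0.4559, -0.0489, 0.2392]
ee_rot: [-179.9, 0.0, 77.1]
contact_force: [0.6, 0.2, -4.6]
opening: 0.0221
grip_force: 59.4
```

```bash
python3 -c "
from h import *
go(.5453,-.3815,.24,59.3)"
```

```text
t 13.7 wz 0.311 d cm [-30.42  16.13  -0.08] rows 9 q6 goal -4
```

Scaled: -30.42 cm / 100 = -0.3042, 16.13 cm / 100 = 0.1613, 0.311 rad / 3.1416 = 0.099.

Emit:
{"fn": "servo_tool", "kwargs": {"deltas": [0,0,0.0029,-0.009,0.0048,0,0,0,0,0.0089,-0.0275,0.0145,0,0,0,0,0.0188,-0.058,0.0306,0,0,0,0,0.0306,-0.094,0.05,0,0,0,0,0.0433,-0.134,0.071,0,0,0,0,0.0563,-0.173,0.092,0,0,0,0,0.0691,-0.213,0.113,0,0,0,0,0.0809,-0.249,0.132,0,0,0,0,0.0898,-0.277,0.147,0,0,0,0,0.0955,-0.295,0.1565,0,0,0,0,0.099,-0.3042,0.1613,0,0,0,0,0.099,-0.3042,0.1613,0,0]}}

```text
time_s: 14.9
eef_pos: [0.5464, -0.3805, 0.2393]
ee_rot: [-180.0, -0.0, 59.4]
contact_force: [0.1, 0.5, -5.8]
opening: 0.0226
grip_force: 59.5
```

```bash
python3 - <<'E'
from h import *
go(.5453,-.3815,.24,59.3)
for n in("top","side"):
    im,d=robot.read_camera(n); cv2.imwrite(f"pics/{n}4.png",im[:,:,::-1])
    for a,b in((.13,.165),(.165,.21)):
        Q=objs(n,d,a,b,(.49,.61,-.44,-.32)); 
        if len(Q)>15: print(n,a,len(Q),*rect(Q[:,:2]))
E
```

```text
t 14.9 wz 0.002 d cm [-0.14 -0.04 -0.07] rows 1 q6 goal -4
top 0.13 391 [ 546.6 -378.8] [64.2 64.3] -30.0
top 0.165 78 [ 545.  -371.4] [17.8 32.6] 12.4
side 0.13 237 [ 543.7 -377.9] [67.3 67.8] 59.4
side 0.165 116 [ 542.2 -371.7] [21.2 32.6] 12.1
```

View pics/side4.png

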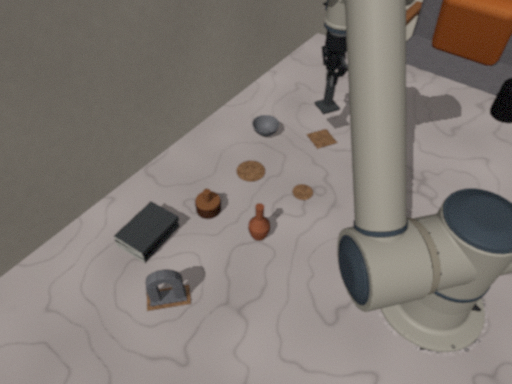

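The candlestick hangs level at (327,105), lined up above the square pad.

Scaled: 13.7 cm / 100 = 0.137, 13.4 cm / 100 = 0.134.

Emit:
{"fn": "servo_tool", "kwargs": {"deltas": [0,0,0,-0.001,0.0006,0.01,0,0,0,0,-0.0022,0.0013,0.03,0,0,0,0,-0.0022,0.0013,0.05,0,0,0,0,-0.0022,0.0013,0.07,0,0,0,0,-0.0022,0.0013,0.09,0,0,0,0,-0.0022,0.0013,0.11,0,0,0,0,-0.0022,0.0013,0.125,0,0,0,0,-0.0022,0.0013,0.131,0,0,0,0,-0.0022,0.0013,0.134,0,0,0,0,-0.0022,0.0013,0.136,0,0,0,0,-0.0022,0.0013,0.137,0,0,0,0,-0.0022,0.0013,0.137,0]}}

```text
time_s: 16.2
eef_pos: [0.5465, -0.3829, 0.1034]
ee_rot: [180.0, 0.0, 59.4]
contact_force: [-0.0, 0.6, -4.6]
opening: 0.0221
grip_force: 59.4
```

Scaled: 0.25 cm / 100 = 0.0025, 0.2 cm / 100 = 0.002.

Emit:
{"fn": "servo_tool", "kwargs": {"deltas": [0,0,0,0,0,0.001,0,0,0,0,0,0,0.002,0,0,0,0,0,0,0.0025,0,0,0,0,0,0,0.0025,0]}}

```text
time_s: 16.6
eef_pos: [0.5465, -0.383, 0.1009]
ee_rot: [180.0, 0.0, 59.4]
contact_force: [0.0, -0.2, 3.2]
opening: 0.022
grip_force: 60.3
```

Contact felt. Release and rise, then go to the vase.

Scaled: -12 cm / 100 = -0.12, -11 cm / 100 = -0.11.

Emit:
{"fn": "servo_tool", "kwargs": {"deltas": [0,0,0,0,0,0,0.3,0,0,0,0,0,0,0.4,0,0,0,0,0,0,0.5,0,0,0,0,0,0,0.6,0,0,0,0,0,0,0.7,0,0,0,0,0,-0.01,0.7,0,0,0,0,0,-0.03,0.7,0,0,0,0,0,-0.06,0.8,0,0,0,0,0,-0.09,0.8,0,0,0,0,0,-0.11,0.8,0,0,0,0,0,-0.12,0.8,0,0,0,0,0,-0.12,0.8], "grip_force": 35}}

```text
time_s: 17.8
eef_pos: [0.5467, -0.3831, 0.2219]
ee_rot: [179.9, 0.0, 59.4]
contact_force: [-0.1, 0.0, 0.3]
opening: 0.0685
grip_force: 0.0
```

```bash
python3 -c "
from h import *
go(.480,.097,.22,80)"
```

```text
t 17.8 wz -0.359 d cm [ 37.93 -30.18   0.19] rows 13 q6 goal 21
```

Scaled: 37.93 cm / 100 = 0.3793, -30.18 cm / 100 = -0.3018, -0.359 rad / 3.1416 = -0.1143.

Emit:
{"fn": "servo_tool", "kwargs": {"deltas": [0,0,-0.0048,0.015,-0.012,0,0.8,0,0,-0.0127,0.046,-0.036,0,0.8,0,0,-0.0255,0.083,-0.066,0,0.8,0,0,-0.0366,0.121,-0.097,0,0.8,0,0,-0.0477,0.159,-0.127,0,0.8,0,0,-0.0605,0.197,-0.157,0,0.8,0,0,-0.07,0.235,-0.187,0,0.8,0,0,-0.0828,0.273,-0.217,0,0.8,0,0,-0.0939,0.311,-0.247,0,0.8,0,0,-0.105,0.349,-0.278,0,0.8,0,0,-0.1143,0.3793,-0.3018,0,0.8,0,0,-0.1143,0.3793,-0.3018,0,0.8]}}

```text
time_s: 19.0
eef_pos: [0.4779, 0.1011, 0.2194]
ee_rot: [-179.9, -0.0, 80.3]
contact_force: [1.2, -1.3, -0.2]
opening: 0.0684
grip_force: 0.0
```

```bash
python3 - <<'E'
from h import *
for n in("top","side"):
    im,d=robot.read_camera(n); cv2.imwrite(f"pics/{n}5.png",im[:,:,::-1])
    Q=objs(n,d,.02,.13,(.48,.61,-.45,-.32)); print(n,len(Q),*rect(Q[:,:2]), np.percentile(Q[:,2],98))
    Q=objs(n,d,.009,.022,(.48,.61,-.45,-.32)); print(n,len(Q),*rect(Q[:,:2]))
    Q=objs(n,d,.11,.14,(.43,.53,.05,.15)); print(n,len(Q),Q[:,:2].size and rect(Q[:,:2]))
go(.480,.097,.110,80)
E
```

```text
top 211 [ 549.  -380.1] [55.7 62.8] -23.4 0.12214893874086288
top 306 [ 543.9 -380.3] [71.2 82.7] -24.3
top 0 0
side 226 [ 546.6 -379.4] [28.2 35.8] -6.5 0.1188436312518315
side 173 [ 544.6 -381.4] [67.1 67.4] 57.7
side 87 (array([479. ,  95.7]), array([23.2, 25.7]), -84.8)
t 19.1 wz 0.001 d cm [-0.07  0.13 10.95] rows 3 q6 goal 21
```

View pics/side5.png

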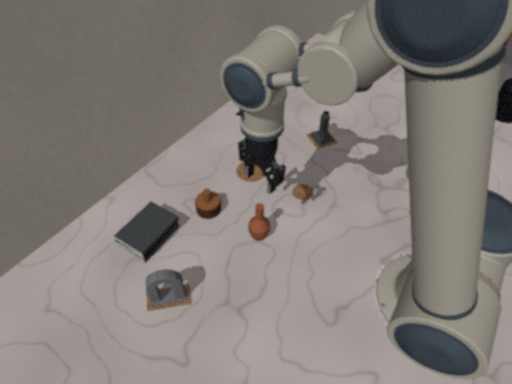

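The candlestick stands on its pad at (322,135), centred to about 2 mm. The vase is undisturbed at (259,223), under the gripper.

Scaled: 10.9 cm / 100 = 0.109, 0.13 cm / 100 = 0.0013.

Emit:
{"fn": "servo_tool", "kwargs": {"deltas": [0,0,0,-0.0007,0.0013,0.02,0.8,0,0,0,-0.0007,0.0013,0.05,0.7,0,0,0,-0.0007,0.0013,0.08,0.6,0,0,0,-0.0007,0.0013,0.104,0.5,0,0,0,-0.0007,0.0013,0.109,0.4,0,0,0,-0.0007,0.0013,0.109,0.35,0,0,0,-0.0007,0.0013,0.109,0.3,0,0,0,-0.0007,0.0013,0.109,0.25,0,0,0,-0.0007,0.0013,0.109,0.2,0,0,0,-0.0007,0.0013,0.109,0.15,0,0,0,-0.0007,0.0013,0.109,0.1,0,0,0,-0.0007,0.0013,0.109,0.1], "grip_force": 35}}

```text
time_s: 20.3
eef_pos: [0.4813, 0.0964, 0.1124]
ee_rot: [179.9, -0.0, 80.0]
contact_force: [-1.6, -1.6, 8.1]
opening: 0.0231
grip_force: 35.1
```

Scaled: -8 cm / 100 = -0.08, -7.5 cm / 100 = -0.075.

Emit:
{"fn": "servo_tool", "kwargs": {"deltas": [0,0,0,0,0,0,0,0,0,0,0,0,-0.003,0,0,0,0,0,0,-0.01,0,0,0,0,0,0,-0.02,0,0,0,0,0,0,-0.035,0,0,0,0,0,0,-0.05,0,0,0,0,0,0,-0.065,0,0,0,0,0,0,-0.075,0,0,0,0,0,0,-0.08,0,0,0,0,0,0,-0.08,0], "grip_force": 60}}

```text
time_s: 21.3
eef_pos: [0.4809, 0.0965, 0.192]
ee_rot: [179.9, -0.0, 80.0]
contact_force: [0.7, -1.1, -3.2]
opening: 0.022
grip_force: 58.9
```

```bash
python3 -c "
from h import *
go(.4648,-.1205,.19,80)"
```

```text
t 21.3 wz -0.0 d cm [-21.65   2.19   0.2 ] rows 6 q6 goal -5
```

Scaled: -21.65 cm / 100 = -0.2165, 2.19 cm / 100 = 0.0219.

Emit:
{"fn": "servo_tool", "kwargs": {"deltas": [0,0,0,-0.006,0.0006,0,0,0,0,0,-0.019,0.002,0,0,0,0,0,-0.04,0.004,0,0,0,0,0,-0.067,0.007,0,0,0,0,0,-0.095,0.0095,0,0,0,0,0,-0.123,0.0125,0,0,0,0,0,-0.151,0.015,0,0,0,0,0,-0.178,0.018,0,0,0,0,0,-0.198,0.02,0,0,0,0,0,-0.21,0.021,0,0,0,0,0,-0.2165,0.0219,0,0,0,0,0,-0.2165,0.0219,0,0]}}

```text
time_s: 22.5
eef_pos: [0.4644, -0.121, 0.1912]
ee_rot: [-180.0, -0.0, 79.9]
contact_force: [0.8, -0.1, -2.4]
opening: 0.0222
grip_force: 58.9
```

```bash
python3 - <<'E'
from h import *
go(.4648,-.1205,.19,80)
for n in("top","side"):
    im,d=robot.read_camera(n); cv2.imwrite(f"pics/{n}6.png",im[:,:,::-1])
    Q=objs(n,d,.09,.135,(.41,.52,-.18,-.06)); print(n,len(Q),*rect(Q[:,:2]),Q[:,2].min())
E
```

```text
t 22.5 wz -0.001 d cm [0.06 0.03 0.12] rows 1 q6 goal -5Traceback (most recent call last):
  File "<stdin>", line 5, in <module>
    return umr_minimum(a, axis, None, out, keepdims, initial, where)
ValueError: zero-size array to reduction operation minimum which has no identity
```

```bash
python3 - <<'E'
from h import *
im,d=robot.read_camera("side"); cv2.imwrite("pics/side6.png",cv2.resize(im[90:250,210:390,::-1],None,fx=3,fy=3))
Q=objs("side",d,.085,.135,(.41,.52,-.18,-.06)); print(len(Q),rect(Q[:,:2]) if len(Q) else 0)
E
```

```text
242 (array([ 456.2, -110. ]), array([42.2, 61.3]), 34.3)
```

View pics/side6.png

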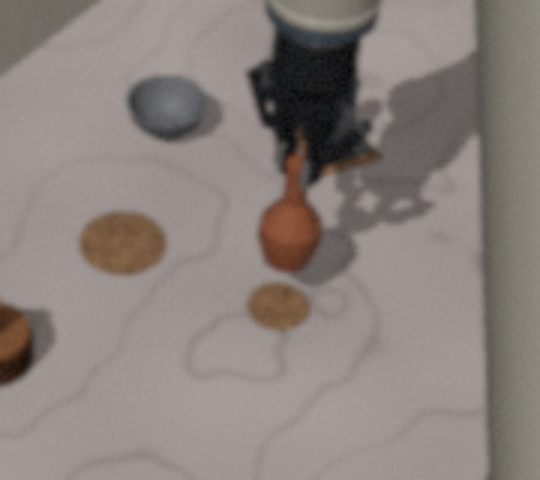

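The vase hangs upright at about (290,220) in the crop, above the small round pad (280,305).

Scaled: 7.4 cm / 100 = 0.074, 7.35 cm / 100 = 0.0735.

Emit:
{"fn": "servo_tool", "kwargs": {"deltas": [0,0,0,0,0,0.01,0,0,0,0,0,0,0.025,0,0,0,0,0,0,0.04,0,0,0,0,0,0,0.055,0,0,0,0,0,0,0.066,0,0,0,0,0,0,0.07,0,0,0,0,0,0,0.072,0,0,0,0,0,0,0.0735,0,0,0,0,0,0,0.074,0,0,0,0,0,0,0.074,0]}}

```text
time_s: 23.6
eef_pos: [0.4648, -0.1207, 0.1177]
ee_rot: [180.0, 0.0, 80.0]
contact_force: [0.5, -0.2, -1.4]
opening: 0.0223
grip_force: 58.9
```

Scaled: 0.15 cm / 100 = 0.0015, 0.1 cm / 100 = 0.001.

Emit:
{"fn": "servo_tool", "kwargs": {"deltas": [0,0,0,0,0,0.0005,0,0,0,0,0,0,0.001,0,0,0,0,0,0,0.0015,0,0,0,0,0,0,0.0015,0]}}

```text
time_s: 24.0
eef_pos: [0.4648, -0.1208, 0.1165]
ee_rot: [179.9, 0.0, 80.0]
contact_force: [-2.9, 0.7, 11.3]
opening: 0.022
grip_force: 60.6
```

Seated. Release, rise, then the jar.

Scaled: -10 cm / 100 = -0.1, -9 cm / 100 = -0.09.

Emit:
{"fn": "servo_tool", "kwargs": {"deltas": [0,0,0,0,0,0,0.3,0,0,0,0,0,0,0.4,0,0,0,0,0,0,0.5,0,0,0,0,0,0,0.6,0,0,0,0,0,0,0.7,0,0,0,0,0,-0.01,0.7,0,0,0,0,0,-0.03,0.7,0,0,0,0,0,-0.06,0.8,0,0,0,0,0,-0.09,0.8,0,0,0,0,0,-0.1,0.8,0,0,0,0,0,-0.1,0.8], "grip_force": 35}}

```text
time_s: 25.1
eef_pos: [0.4653, -0.1208, 0.2175]
ee_rot: [179.8, 0.0, 80.0]
contact_force: [-0.1, 1.2, -1.0]
opening: 0.0683
grip_force: 0.0
```

```bash
python3 -c "
from h import *
go(.6585,.1126,.18,80)"
```

```text
t 25.1 wz -0.0 d cm [26.35 14.96  3.75] rows 8 q6 goal 20
```

Scaled: 26.35 cm / 100 = 0.2635, 14.96 cm / 100 = 0.1496.

Emit:
{"fn": "servo_tool", "kwargs": {"deltas": [0,0,0,0.013,0.0075,0,0.8,0,0,0,0.04,0.023,0.002,0.8,0,0,0,0.073,0.041,0.006,0.8,0,0,0,0.106,0.06,0.01,0.8,0,0,0,0.139,0.079,0.015,0.8,0,0,0,0.172,0.098,0.02,0.8,0,0,0,0.205,0.116,0.026,0.8,0,0,0,0.238,0.135,0.032,0.8,0,0,0,0.2635,0.1496,0.0375,0.8,0,0,0,0.2635,0.1496,0.0375,0.8,0,0,0,0.2635,0.1496,0.0375,0.8]}}

```text
time_s: 26.2
eef_pos: [0.6571, 0.1139, 0.1764]
ee_rot: [-179.8, 0.0, 80.0]
contact_force: [-1.0, -0.4, 0.2]
opening: 0.0682
grip_force: 0.0
```

```bash
python3 - <<'E'
from h import *
for n in("top","side"):
    im,d=robot.read_camera(n); cv2.imwrite(f"pics/{n}7.png",im[:,:,::-1])
    Q=objs(n,d,.02,.14,(.41,.52,-.18,-.06)); print(n,len(Q),len(Q) and rect(Q[:,:2]))
    Q=objs(n,d,.115,.14,(.41,.52,-.18,-.06)); print(n,len(Q),len(Q) and rect(Q[:,:2]))
    Q=objs(n,d,.065,.1,(.62,.7,.07,.15)); print("jar",n,len(Q),len(Q) and rect(Q[:,:2]))
go(.6585,.1126,.078,80)
E
```

```text
top 356 (array([ 465.8, -118.6]), array([58.8, 59.7]), 45.3)
top 70 (array([ 465.5, -120. ]), array([22. , 24.8]), -89.4)
jar top 15 (array([658.4, 120.4]), array([ 6.4, 17.8]), 1.7)
side 464 (array([ 460.2, -112.6]), array([47.8, 62. ]), 17.9)
side 72 (array([ 463.5, -121.2]), array([24.1, 26.9]), -50.2)
jar side 73 (array([657. , 113.4]), array([21.9, 24. ]), -0.2)
t 26.3 wz -0.001 d cm [0.02 0.15 9.96] rows 3 q6 goal 20
```

View pics/side7.png

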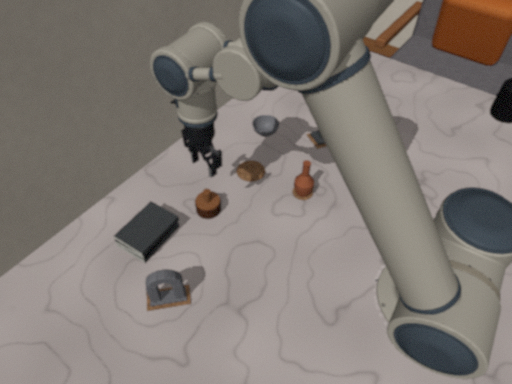

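The vase stands upright on the small round pad at (303,185). The gripper is above the jar at (208,202).

Scaled: 9.9 cm / 100 = 0.099, 0.02 cm / 100 = 0.0002.

Emit:
{"fn": "servo_tool", "kwargs": {"deltas": [0,0,0,0.0002,0.0012,0.02,0.8,0,0,0,0.0002,0.0012,0.05,0.7,0,0,0,0.0002,0.0012,0.08,0.6,0,0,0,0.0002,0.0012,0.095,0.5,0,0,0,0.0002,0.0012,0.099,0.4,0,0,0,0.0002,0.0012,0.099,0.35,0,0,0,0.0002,0.0012,0.099,0.3,0,0,0,0.0002,0.0012,0.099,0.25,0,0,0,0.0002,0.0012,0.099,0.2,0,0,0,0.0002,0.0012,0.099,0.15,0,0,0,0.0002,0.0012,0.099,0.1,0,0,0,0.0002,0.0012,0.099,0.1], "grip_force": 35}}

```text
time_s: 27.5
eef_pos: [0.6598, 0.1128, 0.081]
ee_rot: [179.9, -0.0, 80.0]
contact_force: [-1.0, -1.7, 7.2]
opening: 0.0215
grip_force: 33.9
```

Scaled: -8 cm / 100 = -0.08, -7.5 cm / 100 = -0.075.

Emit:
{"fn": "servo_tool", "kwargs": {"deltas": [0,0,0,0,0,0,0,0,0,0,0,0,-0.003,0,0,0,0,0,0,-0.01,0,0,0,0,0,0,-0.02,0,0,0,0,0,0,-0.035,0,0,0,0,0,0,-0.05,0,0,0,0,0,0,-0.065,0,0,0,0,0,0,-0.075,0,0,0,0,0,0,-0.08,0,0,0,0,0,0,-0.08,0], "grip_force": 60}}

```text
time_s: 28.5
eef_pos: [0.6592, 0.1129, 0.1602]
ee_rot: [179.9, -0.0, 80.0]
contact_force: [-0.2, -0.7, -2.4]
opening: 0.0205
grip_force: 58.8
```

```bash
python3 -c "
from h import *
go(.653,-.097,.16,80)"
```

```text
t 28.5 wz -0.0 d cm [-2.078e+01  3.040e+00  2.000e-02] rows 6 q6 goal 2
```

Scaled: -20.78 cm / 100 = -0.2078, 3.04 cm / 100 = 0.0304.

Emit:
{"fn": "servo_tool", "kwargs": {"deltas": [0,0,0,-0.006,0.0009,0,0,0,0,0,-0.019,0.0028,0,0,0,0,0,-0.039,0.0057,0,0,0,0,0,-0.064,0.0094,0,0,0,0,0,-0.091,0.0133,0,0,0,0,0,-0.118,0.0173,0,0,0,0,0,-0.145,0.0212,0,0,0,0,0,-0.17,0.025,0,0,0,0,0,-0.189,0.0277,0,0,0,0,0,-0.202,0.0295,0,0,0,0,0,-0.2078,0.0304,0,0,0,0,0,-0.2078,0.0304,0,0]}}

```text
time_s: 29.7
eef_pos: [0.6527, -0.0974, 0.1593]
ee_rot: [-180.0, -0.0, 79.9]
contact_force: [0.2, 0.4, -2.6]
opening: 0.0203
grip_force: 58.8
```

```bash
python3 - <<'E'
from h import *
go(.653,-.097,.085,80)
for n in("top","side"):
    im,d=robot.read_camera(n); cv2.imwrite(f"pics/{n}8.png",im[:,:,::-1])
    Q=objs(n,d,.085,.128,(.59,.71,-.16,-.04)); print(n,len(Q),len(Q) and rect(Q[:,:2]))
E
```

```text
t 29.7 wz -0.001 d cm [0.05 0.02 7.43] rows 2 q6 goal 2
top 160 (array([636.3, -89.9]), array([40.1, 76.6]), 67.0)
side 457 (array([648.9, -94.7]), array([76.8, 77.2]), -62.0)
```

View pics/side8.png

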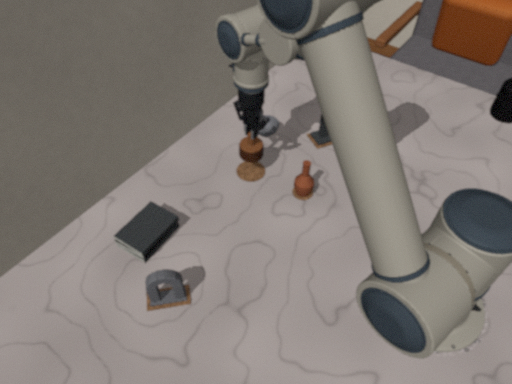

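The jar hangs upright at (251,148) above the large pad at (251,171).

Scaled: 7.35 cm / 100 = 0.0735, 7.3 cm / 100 = 0.073.

Emit:
{"fn": "servo_tool", "kwargs": {"deltas": [0,0,0,0,0,0.01,0,0,0,0,0,0,0.025,0,0,0,0,0,0,0.04,0,0,0,0,0,0,0.055,0,0,0,0,0,0,0.066,0,0,0,0,0,0,0.07,0,0,0,0,0,0,0.072,0,0,0,0,0,0,0.073,0,0,0,0,0,0,0.0735,0,0,0,0,0,0,0.0735,0]}}

```text
time_s: 30.8
eef_pos: [0.653, -0.0971, 0.0863]
ee_rot: [180.0, 0.0, 80.0]
contact_force: [0.1, -0.3, -3.0]
opening: 0.0202
grip_force: 58.9
```

Scaled: 0.15 cm / 100 = 0.0015, 0.1 cm / 100 = 0.001.

Emit:
{"fn": "servo_tool", "kwargs": {"deltas": [0,0,0,0,0,0.0005,0,0,0,0,0,0,0.001,0,0,0,0,0,0,0.0015,0,0,0,0,0,0,0.0015,0]}}

```text
time_s: 31.2
eef_pos: [0.6528, -0.0971, 0.0852]
ee_rot: [180.0, 0.0, 80.0]
contact_force: [-2.6, 1.3, 8.4]
opening: 0.0198
grip_force: 60.2
```

Scaled: -15 cm / 100 = -0.15, -13 cm / 100 = -0.13.

Emit:
{"fn": "servo_tool", "kwargs": {"deltas": [0,0,0,0,0,0,0.3,0,0,0,0,0,0,0.4,0,0,0,0,0,0,0.5,0,0,0,0,0,0,0.6,0,0,0,0,0,0,0.7,0,0,0,0,0,-0.01,0.7,0,0,0,0,0,-0.03,0.7,0,0,0,0,0,-0.06,0.8,0,0,0,0,0,-0.09,0.8,0,0,0,0,0,-0.13,0.8,0,0,0,0,0,-0.15,0.8,0,0,0,0,0,-0.15,0.8]}}

```text
time_s: 32.4
eef_pos: [0.6543, -0.0974, 0.2387]
ee_rot: [179.6, 0.0, 80.0]
contact_force: [-0.6, 0.8, -0.1]
opening: 0.0686
grip_force: 0.0
```

Scaled: 16 cm / 100 = 0.16, 14 cm / 100 = 0.14.

Emit:
{"fn": "servo_tool", "kwargs": {"deltas": [0,0,0,0.03,-0.02,0,0.8,0,0,0,0.07,-0.045,0,0.8,0,0,0,0.11,-0.07,0,0.8,0,0,0,0.14,-0.09,0,0.8,0,0,0,0.16,-0.1,0,0.8,0,0,0,0.16,-0.1,0,0.8,0,0,0,0.16,-0.1,0,0.8]}}

```text
time_s: 33.1
eef_pos: [0.5819, 0.078, 0.2343]
ee_rot: [-180.0, 0.0, 80.0]
contact_force: [0.9, -0.2, 0.1]
opening: 0.0683
grip_force: 0.0
```

```bash
python3 - <<'E'
from h import *
for n in("top","side"):
    im,d=robot.read_camera(n); cv2.imwrite(f"pics/{n}9.png",im[:,:,::-1])
    for k,z,b in(("jar",.065,(.6,.71,-.16,-.04)),("vase",.115,(.41,.52,-.18,-.06)),("cand",.095,(.48,.61,-.45,-.32)),("arch",.02,(.47,.63,.31,.48))):
        Q=objs(n,d,z,.14,b); print(n,k,len(Q),len(Q) and rect(Q[:,:2]),len(Q) and np.percentile(Q[:,2],98).round(4))
E
```

```text
top jar 63 (array([652.9, -96.4]), array([22.2, 22.2]), 0.9) 0.0935
top vase 69 (array([ 465.5, -120. ]), array([22., 25.]), -89.2) 0.1363
top cand 95 (array([ 546.9, -382. ]), array([23.7, 25.4]), 58.1) 0.123
top arch 462 (array([549.6, 399.1]), array([27.3, 86.1]), 46.8) 0.1262
side jar 19 (array([644.1, -90.3]), array([ 6.8, 16.2]), 41.1) 0.085
side vase 71 (array([ 463.2, -119.2]), array([24. , 26.9]), 79.4) 0.1347
side cand 71 (array([ 542.8, -380.9]), array([24.8, 25.3]), -31.1) 0.1199
side arch 818 (array([548.2, 399.9]), array([27.8, 87.7]), 47.2) 0.1227
```

View pics/top9.png

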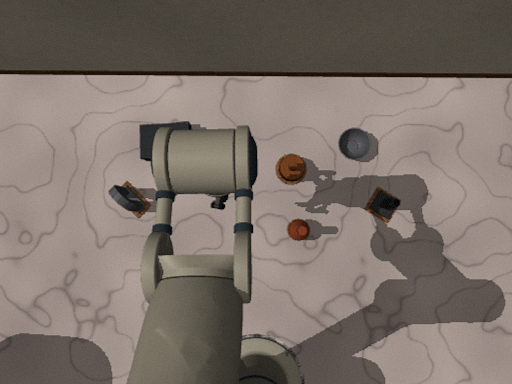

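All four are on their pads: jar (291,169), vase (298,229), candlestick (383,204), arch (130,199). Books and bowl have not moved, and the gripper is clear of everything.

```bash
python3 -c "
from rig import robot
print(robot.sign_off())"
```

```text
the job is handed in; nothing more can be done
None
```

All four ornaments are upright on their own pads, measured within about 3 mm of centre (limit 12 mm), the arch and candlestick lined up to within a few degrees, books and bowl untouched; I handed the job in at about 33 s, and sign-off returned no verdict.

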